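Latch the flow-cell module onto its manifold

TASK

Clamp the flow-cell module to the analyser's manifold with the draw latch: hook the steel wire loop over the keeper on top of the module, then swing the red lever over towards the robot and press it flat past centre, so that the latch stays shut by itself and pulls the module tight onto the seal. Handle the module gently: do not lean on it or knock it, and leave the other things on the table where they are.

Things in the scene. Friction and masses are not known exactly. Their poses are not given: they have to be found in the camera images.
- unit: white analyser fixed to the table; place and yaw vary. Origin on the table right below the lever's pivot; +x from the latch to the module, away from the robot; z up. Base plate x -87 to 185, y +-55, top z 12 mm. Manifold block x -65 to 65, y +-38, top z 56 mm (40 mm for x under -27), carries the latch; steel ears at the pivot y +-16, to z 80 mm. Rear wall x 171 to 185 mm
- head_edge (a point): middle of the lower front edge of the white detector head that overhangs the module: head x 125 to 185, y +-52, z 180 to 228 mm in the unit frame. It bars a tool from coming straight down on the tab near the keeper; a tool leaning back to the robot (pointing away from it and down, some 40 degrees off vertical in the unit's x-z plane) gets in
- pivot (a point): the lever's hinge axis (along the unit's y), unit frame (0, 0, 72) mm
- lever (a joint): lever angle, rad: 0 straight up, positive swung to the robot (unit -x), 1.571 flat and shut (stop); other stop -0.6, leaning to the module. Stays where left (friction 0.06 N m); passes centre about 10 degrees before flat, then holds itself shut. Pushing its end takes 1 to 12 N, springing back if let go before centre
- lever_tip (a point): free end of the lever, 64 mm from the pivot. Steel plate 18 mm wide (y), 5 mm thick; red end piece 34 mm wide, 9 mm thick, from 48 to 64 mm off the pivot
- loop (a joint): wire loop's angle to the lever, rad; its upward pitch over unit +x is lever + loop. Its hinge on the lever lies at unit x = 16*cos(lever+1.745), z = 72+16*sin(lever+1.745) mm; the end bar is 130 mm from it. It turns freely and starts resting on the keeper. For the bar to get beyond the keeper the lever must lean to about -0.3; it follows when the loop is pulled away from the robot
- loop_bar (a point): centre of the loop's end bar, which hooks behind the keeper. The loop is a U of 6 mm round steel bar, 54 mm wide over all, the end bar along y
- tab (a point): grasp point on the red finger tab that stands on the middle of the end bar, square to the loop's plane: 24 mm from the bar's centre. Tab 12 mm wide (y), 10 mm thick, its top 36 mm from the bar's centre. Pinch it across its 12 mm
- module: loose flow-cell module, grey, blue sides, 85 x 60 x 46 mm, 0.6 to 1 kg; it slides on the base plate, its foot held under lipped rails, its front face 1 to 5 mm off the seal. Origin at the underside of its front face (the face to the latch), +x away from the latch, z up
- keeper (a point): about where the centre of the end bar lies when hooked: module frame (43.5, 0, 57) mm; the bar rests on the keeper's flat foot (top at module z 53). Keeper: steel plate 24 mm wide (y), 8 mm thick, top at module z 70, leaning 10 degrees away from the latch: its back is at module x 43 mm at the top, 39 at the foot
- seal (a joint): compression of the spring-backed rubber seal on the manifold, m: 0 free, 0.007 most; 9 N per mm. About 0.005 when the latch is shut
- holder: bystander: black rubber tube holder, 69 mm across, 51 mm tall; origin under its centre
- vial: bystander: standing glass vial with dark cap, 24 mm across, 54 mm tall; origin under its centre
- adapter: bystander: black power adapter, 37 x 94 x 42 mm; origin under its centre

How it is judged (in metres and radians):
On the way:
1. the loop's end bar lies behind the keeper, below its top, with the lever still up (x of loop_bar in the frame of module between 0.0405 and 0.06 m and z of loop_bar in the frame of module between 0.046 and 0.066 m and value of joint lever below 0.9 rad), for 0.2 s.
At the end, for the whole second after the job is handed in: the loop's end bar is hooked behind the keeper (in the module's frame: x 40.5 to 60 mm, z 46 to 66 mm), the lever lies flat (above 1.5 rad) and stays so by itself, the seal is squeezed by more than 1.8 mm, and the module is at rest and level (within 0.06 rad) (x of loop_bar in the frame of module between 0.0405 and 0.06 m and z of loop_bar in the frame of module between 0.046 and 0.066 m and value of joint lever above 1.5 rad and value of joint seal above 0.0018 m and linear speed of module below 0.01 m/s and angle between module's own z axis and vertical below 0.06 rad); the robot touches nothing.
It fails at once if the robot presses or knocks the module with more than 15 N (contact force between any of the fingers, the arm and module above 15 N).
It fails at once if the module is tipped by more than 0.2 rad (angle between module's own z axis and vertical above 0.2 rad).
It fails at once if the tube holder, vial or adapter is moved by more than 30 mm (distance of any of holder, vial, adapter from where it was at the start of the episode above 0.03 m).
It also fails if it takes over 56 s, if anything falls off the work surface, if the arm or the gripper's body presses on something with over 40 N, if the wrist force passes 120 N, or if a joint passes its speed limit or range.

ROBOT

A 6-joint arm with a two-finger parallel gripper is mounted at the origin on a cart in front of the work surface, level with it; the furniture and walls round the work are solid. World frame = base frame: x ahead of the robot, y to its left, z up, the work surface at z = 0. Lengths are in mm, angles in rad, forces in N, time in s.
With the tool pointing down it reaches from about 375 to 900 mm from the base axis. Payload 3.1 kg.
Tool frame: the origin (TCP) lies on the centre line of the jaws, within the pads' length; the fingertips stand 17 mm ahead of it and the grasp point (between the pads) lies 2 mm behind it; x points along the fingers, y is the direction in which the jaws open and shut, and the axes are right-handed (so a half turn about x gives the same grasp; the last joint's range is limited). The gripper opens to 87 mm and grips with 3 to 60 N. Pads are 19 mm wide; open, the fingers measure 117 mm over their backs; the gripper's body (75 mm by 190 mm) begins 51 mm behind the grasp point.
Start: joints at [-1.474, 0.527, 1.433, -0, 1.181, -0.178], TCP at [170.222, -601.35, 239.548] pointing down, gripper open.
Joint ranges: [-3.08, 3.08], [-0.75, 2.2], [0.22, 2.44], [-1.43, 4.57], [0, 2.65], [-2.85, 2.85]. Speed limits (rad/s): [2.79, 2.79, 3.14, 3.14, 3.14, 3.14].

INTERFACE

Orientations are given as a unit quaternion [w, x, y, z].
In Python, from station import sensors, viewer, job gives the robot as it stands.
- The arm moves only by the shell command python3 -m creep 'ROWS' [FORCE]. ROWS is JSON, a list of rows, each an object with "grip": the closure, from 0 (fully open) to 1 (shut); "delta_pos": the shift along the tool's x, y, z in mm, a list of three; "yaw": the turn about the tool's x in degrees. A call has 1 to 8 rows; each row is the pose to reach, as a shift and turn from the pose measured when the call began, along the tool's axes at that moment; what a row does not reach only later rows make up. A row lasts 1/12 s, in which the tool goes at most 41.7 mm and 7.16 degrees, less where a joint would pass 70% of its speed; a pose out of reach is approached as far as the arm can. A call with a gripper value outside its range is refused whole. The fingers move at their own pace and stop on an object; FORCE is the grip in N (left out, the last holds). Time passes only in rows, so rows that repeat a pose let the fingers close. It gives the time, the measured TCP pose, the force and the opening at its end, in the units of the state.
- sensors.state(): the state, without advancing time (a new reading comes with each control period).
- viewer.camera(name): name is "side" or "top"; returns the picture (420x560x3 uint8, blue, green, red); there is no depth.
- viewer.calibration(name): a dict with "fov_y" (degrees; the focal length in pixels is half the picture's height over the tangent of half this angle, whatever the lens; pixels are square), "cx", "cy" (the principal point, pixels), "T" (4x4, takes a point from camera to world coordinates). Camera axes: x right, y down, z forward; pixel columns grow to the right and rows downward; lengths in mm; the calibration is good to about 2 mm. A picture is of the moment at which its call begins. calibration takes no time and is no camera call.
- job.hand_in(): hands the job in, once; it reports no verdict.
The state is a dict: "time": time; "joint_pos": joint angles; "joint_velocities": joint speeds; "joint_efforts": joint torques, N m; "eef_pos": TCP position; "tcp_rot": TCP orientation; "contact_force": force on the tool from outside, world axes, zero at the start; "ft_torque": the same for the moment, N m; "grip_width": opening from 0.0 (shut) to 1.0 (fully open).
Only numpy, scipy, OpenCV 4.12 (cv2) and the standard library are available. Lean on these libraries where they do the work, as an engineer would, in place of code of your own. Each camera call takes 0.05 s, during which the arm holds its last target.

## Working session

There is one attempt and no reset: what is moved stays moved. The work goes in short steps, Python scripts to look and compute and a shell command to move; the robot and the scene stay as the last step left them, time stands still between calls to the robot, and variables do not carry over. Pictures are saved under pics/ and viewed, and the job is handed in when it is done.

```bash
ls; mkdir -p pics
python3 - <<'E'
from station import sensors, viewer, job
import cv2
print(sensors.state())
for n in ("side","top"):
    cv2.imwrite(f"pics/{n}0.png",viewer.camera(n)); print(n,viewer.calibration(n))
E
```

```text
pics
{'time': 0.0, 'joint_pos': array([-1.47351160e+00,  5.28429545e-01,  1.43389051e+00,  7.21031391e-06,
        1.18144494e+00, -1.78492698e-01]), 'joint_velocities': array([ 9.95702294e-04, -1.68583006e-04, -5.85642919e-05,  3.20671515e-04,
       -1.80267678e-03,  7.24494817e-05]), 'joint_efforts': array([-2.45058854e-04, -4.40041816e+01, -1.76590562e+01,  6.31620898e-02,
        5.82358148e-02, -1.62727706e-04]), 'eef_pos': array([ 170.14961694, -600.66248454,  238.59787617]), 'tcp_rot': array([ 0.09642504,  0.70042846,  0.09795965, -0.7003614 ]), 'contact_force': array([-0.38993345, -0.81416207,  0.3699551 ]), 'ft_torque': array([-0.01921633, -0.03160794, -0.04535862]), 'grip_width': 1.0014938149105412}
side {'fov_y': 55.81590869906087, 'cx': 277.9184958682863, 'cy': 207.64162081058734, 'T': array([[-9.13493024e-01, -2.02742915e-01,  3.52740422e-01,
         1.82120708e+02],
       [-4.06572330e-01,  4.22616516e-01, -8.09996432e-01,
         6.31491578e+02],
       [ 1.51471102e-02, -8.83340586e-01, -4.68486899e-01,
         5.57275902e+02],
       [ 0.00000000e+00,  0.00000000e+00,  0.00000000e+00,
         1.00000000e+00]])}
top {'fov_y': 50.137961028933404, 'cx': 282.39687995260294, 'cy': 210.35904160760887, 'T': array([[-2.60475268e-02, -9.83931261e-01,  1.76637481e-01,
         3.49976647e+02],
       [-9.99246597e-01,  2.05415866e-02, -3.29284209e-02,
        -1.01453991e+02],
       [ 2.87708886e-02, -1.77362106e-01, -9.83725022e-01,
         1.04613552e+03],
       [ 0.00000000e+00,  0.00000000e+00,  0.00000000e+00,
         1.00000000e+00]])}
```

View pics/side0.png

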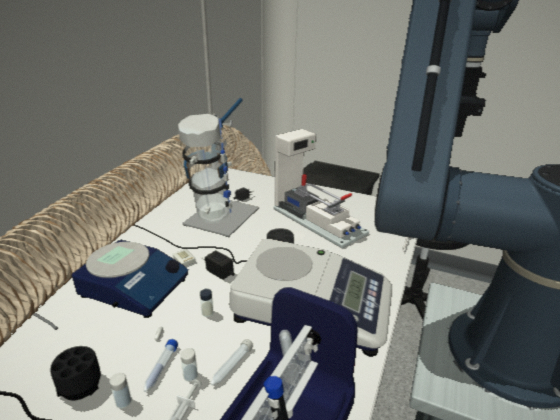

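View pics/top0.png

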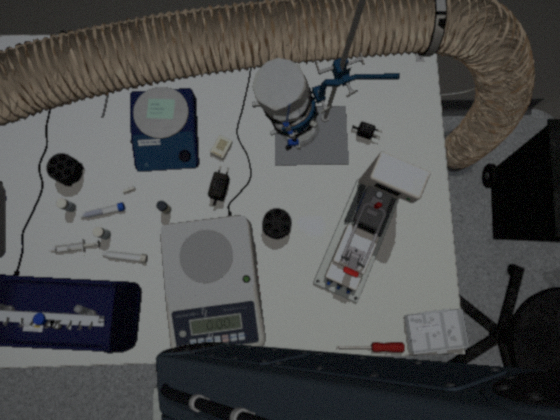

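Run:
```python
import cv2
s=cv2.imread("pics/side0.png"); t=cv2.imread("pics/top0.png")
cv2.imwrite("pics/s0c.png",cv2.resize(s[120:255,255:385],None,fx=4.4,fy=4.4,interpolation=cv2.INTER_CUBIC))
cv2.imwrite("pics/t0c.png",cv2.convertScaleAbs(cv2.resize(t[145:310,305:440],None,fx=3.6,fy=3.6,interpolation=cv2.INTER_CUBIC),alpha=1.5))
```

```text
(no output)
```

View pics/s0c.png

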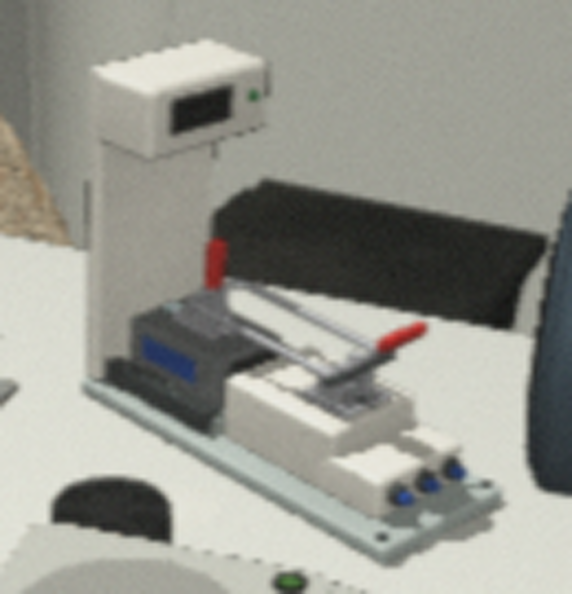

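View pics/t0c.png

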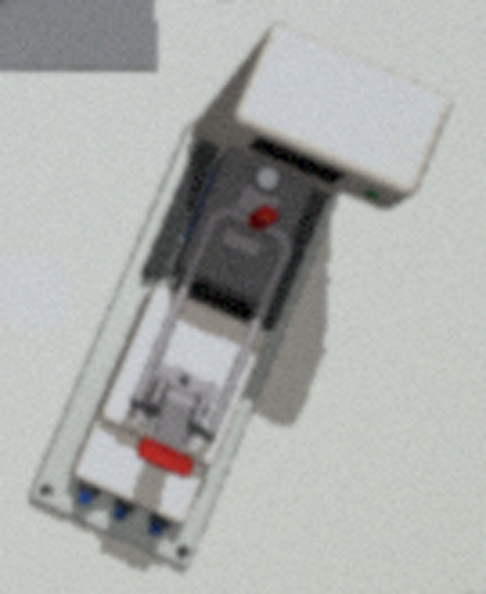

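```bash
cat > h.py <<'E'
import numpy as np
from scipy.optimize import least_squares
from scipy.spatial.transform import Rotation as R
from station import viewer
C={n:viewer.calibration(n) for n in("side","top")}
def proj(n,p):
    c=C[n];f=210/np.tan(np.radians(c["fov_y"]/2))
    q=np.linalg.inv(c["T"])@np.append(p,1)
    return np.array([c["cx"]+f*q[0]/q[2],c["cy"]+f*q[1]/q[2]])
def u2w(P,p):
    c,s=np.cos(P[2]),np.sin(P[2]); p=np.asarray(p,float)
    return np.array([P[0]+c*p[0]-s*p[1],P[1]+s*p[0]+c*p[1],p[2]])
def tip(l,r=64,y=0): return np.array([-r*np.sin(l),y,72+r*np.cos(l)])
def hinge(l): return np.array([16*np.cos(l+1.745),0,72+16*np.sin(l+1.745)])
def bar(l,o,h=0,y=0):
    a=l+o; return hinge(l)+130*np.array([np.cos(a),0,np.sin(a)])+h*np.array([-np.sin(a),0,np.cos(a)])+np.array([0,y,0])
def cs(p): return np.array(p)/4.4+[255-.4,120-.4]
def ct(p): return np.array(p)/3.6+[305-.4,145-.4]
E
cat > fit.py <<'E'
from h import *
obs=[("top",ct((30,500)),(-87,55,12)),("top",ct((185,572)),(-87,-55,12)),("top",ct((275,22)),(185,52,228)),("top",ct((455,103)),(185,-52,228)),
("top",ct((237,120)),(125,52,228)),("side",cs((92,70)),(185,52,228)),("side",cs((155,97)),(125,52,228)),("side",cs((268,60)),(125,-52,228)),
("side",cs((155,158)),(125,52,180)),("side",cs((385,555)),(-87,55,12)),("side",cs((502,492)),(-87,-55,12)),("side",cs((85,383)),(185,55,12))]
f=lambda v: np.concatenate([proj(n,u2w(v,p))-o for n,o,p in obs])
s=least_squares(f,[600,-250,-.4],x_scale=[10,10,.1],loss='soft_l1');P=s.x
print(P,np.round(f(P).reshape(-1,2),1))
g=lambda v: np.concatenate([proj("side",u2w(P,tip(v[0])))-cs((425,328)),proj("top",u2w(P,tip(v[0],60)))-ct((165,457)),
 proj("side",u2w(P,bar(v[0],v[1],36)))-cs((217,241)),proj("top",u2w(P,bar(v[0],v[1],36)))-ct((268,213))])
q=least_squares(g,[.8,-.8]);print(q.x,np.round(g(q.x).reshape(-1,2),1))
print("tab",u2w(P,bar(*q.x,24)),"unit",bar(*q.x,24),"bar",bar(*q.x),"pitch",sum(q.x),"tip",u2w(P,tip(q.x[0])))
E
python3 fit.py
```

```text
[ 419.75451077 -286.23290414   -0.45361246] [[-1.2 -0.3]
 [ 0.1  0.1]
 [ 0.1 -0.1]
 [ 0.5 -0.3]
 [-1.3  0.4]
 [-0.4 -0.8]
 [-0.1 -1.4]
 [ 2.4 -0.2]
 [-0.6  2.1]
 [ 0.4 -0.7]
 [ 1.6 -0.6]
 [-0.5 -1.1]]
[ 0.73793839 -0.72242066] [[-3.3  0.3]
 [-0.5  1.1]
 [ 0.5  0.2]
 [ 0.   0.7]]
tab [ 524.88532448 -337.48609669  107.80718507] unit [116.95887199   0.         107.80718507] bar [117.33128255   0.          83.81007461] pitch 0.01551772913341154 tip [ 381.05195873 -267.36470287  119.35085476]
```

```bash
cat > ov.py <<'E'
from h import *
import cv2
def draw(n,img,P,l,o,x0,y0,w,h,k,fn):
    im=cv2.resize(img[y0:y0+h,x0:x0+w],None,fx=k,fy=k,interpolation=cv2.INTER_CUBIC)
    im=cv2.convertScaleAbs(im,alpha=1.4 if n=="top" else 1)
    def L(a,b,c):
        q=[tuple(int(v) for v in (proj(n,u2w(P,p))-[x0-.4,y0-.4])*k) for p in(a,b)]
        cv2.line(im,q[0],q[1],c,1)
    for y in(-24,24): L(hinge(l)+[0,y,0],bar(l,o,0,y),(0,255,255))
    L(bar(l,o,0,-24),bar(l,o,0,24),(0,255,255)); L(bar(l,o),bar(l,o,36),(255,255,0))
    for y in(-17,17): L(tip(l,48,y),tip(l,64,y),(0,255,0))
    L(tip(l,64,-17),tip(l,64,17),(0,255,0)); L(tip(l,0),tip(l,64),(0,255,0))
    for z in(180,228):
        c=[(125,52,z),(125,-52,z),(185,-52,z),(185,52,z)]
        for i in range(4): L(c[i],c[(i+1)%4],(255,0,255))
    c=[(-87,55,12),(-87,-55,12),(185,-55,12),(185,55,12)]
    for i in range(4): L(c[i],c[(i+1)%4],(255,0,255))
    c=[(-27,38,56),(-27,-38,56),(65,-38,56),(65,38,56)]
    for i in range(4): L(c[i],c[(i+1)%4],(255,100,0))
    cv2.imwrite(fn,im)
E
python3 - <<'E'
from ov import *
P=[419.75,-286.23,-.4536]
draw("side",cv2.imread("pics/side0.png"),P,.738,-.722,255,120,130,135,4.4,"pics/so1.png")
draw("top",cv2.imread("pics/top0.png"),P,.738,-.722,305,145,135,165,3.6,"pics/to1.png")
s=__import__("station").sensors.state()
w,x,y,z=s["tcp_rot"];print(R.from_quat([x,y,z,w]).as_matrix())
E
```

```text
[[-2.11656649e-04  2.72304232e-01 -9.62211183e-01]
 [ 1.94245590e-03 -9.62209277e-01 -2.72304120e-01]
 [-9.99998091e-01 -1.92668776e-03 -3.25280969e-04]]
```

View pics/so1.png

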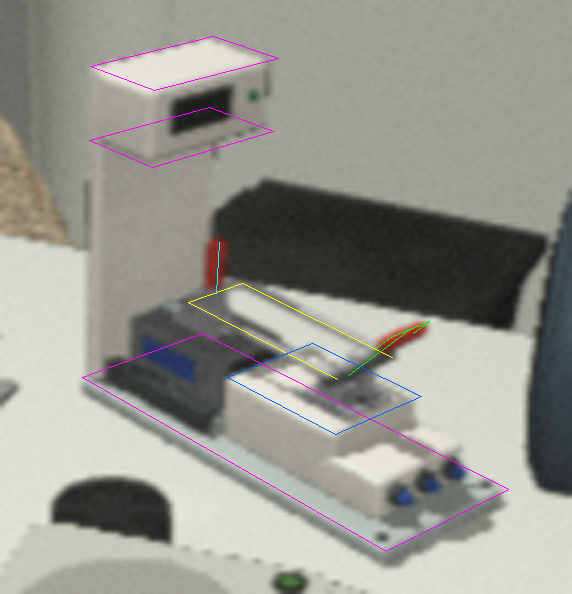

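View pics/to1.png

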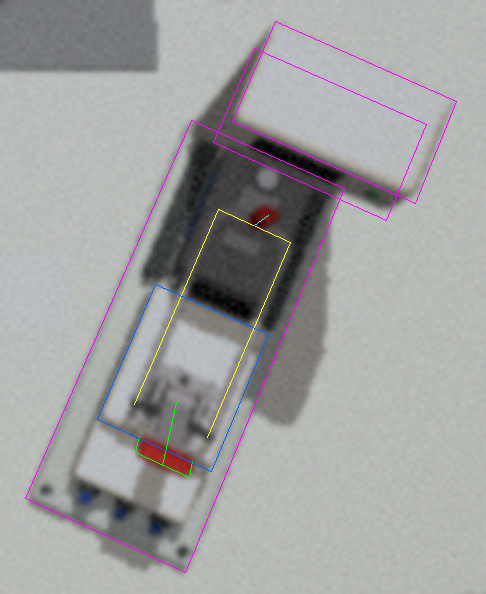

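```bash
python3 -m creep '[{"grip":0,"delta_pos":[0,-17,-34],"yaw":5.2},{"grip":0,"delta_pos":[0,-34,-68],"yaw":10.4},{"grip":0,"delta_pos":[0,-51,-102],"yaw":15.6},{"grip":0,"delta_pos":[0,-68,-136],"yaw":20.8},{"grip":0,"delta_pos":[0,-85,-170],"yaw":26},{"grip":0,"delta_pos":[0,-102,-204],"yaw":31.2},{"grip":0,"delta_pos":[0,-119,-238],"yaw":36.4},{"grip":0,"delta_pos":[0,-136,-272],"yaw":41.8}]' 40
cat > go.py <<'E'
import sys
from h import *
from station import sensors
P=[419.75,-286.23,-.4536]
s=sensors.state();w,x,y,z=s["tcp_rot"];M=R.from_quat([x,y,z,w]).as_matrix()
def U(p): 
    d=np.array(p)-[P[0],P[1],0];c,q=np.cos(P[2]),np.sin(P[2]);return np.array([c*d[0]+q*d[1],-q*d[0]+c*d[1],d[2]])
print("t",s["time"],"unit",U(s["eef_pos"]).round(1),"F",s["contact_force"].round(1),"g",round(s["grip_width"],3),"xax",M[:,0].round(3),"j",s["joint_pos"].round(2))
t=np.arctan2(M[1,1],M[0,1])-(P[2]-np.pi/2); print("yaw to go",np.degrees(t).round(2))
if len(sys.argv)>3:
    T=u2w(P,[float(a) for a in sys.argv[1:4]]);print("delta",(M.T@(T-s["eef_pos"])).round(1))
E
python3 go.py 65 0 140
```

```text
time: 0.77
eef_pos: [395.8, -394.1, 238.7]
tcp_rot: [0.162, -0.688, 0.16, 0.689]
contact_force: [0.6, -0.4, 0.6]
grip_width: 0.999
t 0.7667 unit [  25.7 -107.5  238.7] F [ 0.6 -0.4  0.6] g 0.999 xax [-0.001  0.003 -1.   ] j [-0.98  0.44  1.6   0.    1.1   1.04]
yaw to go -0.28
delta [  98.9 -107.5  -38.9]
```

```bash
python3 -m creep '[{"grip":0,"delta_pos":[0,-36,-13],"yaw":0},{"grip":0,"delta_pos":[0,-72,-26],"yaw":0},{"grip":0,"delta_pos":[0,-107,-36],"yaw":0},{"grip":0,"delta_pos":[40,-107,-39],"yaw":0},{"grip":0,"delta_pos":[80,-107,-39],"yaw":0},{"grip":0,"delta_pos":[110,-107,-39],"yaw":0},{"grip":0,"delta_pos":[113,-107,-39],"yaw":0}]' 40
python3 - <<'E'
from ov import *
for n,a in(("side",(245,110,150,150,4)),("top",(295,140,150,170,3.5))):
    draw(n,viewer.camera(n),[419.75,-286.23,-.4536],.78,-.75,*a,f"pics/{n}2.png")
E
python3 go.py 65 0 88
```

```text
time: 1.35
eef_pos: [475.0, -311.5, 120.3]
tcp_rot: [0.164, -0.684, 0.157, 0.693]
contact_force: [-1.3, 1.0, -0.4]
grip_width: 1.0
t 1.45 unit [ 6.410e+01 -1.000e-01  1.246e+02] F [ 0.1 -0.4  0.6] g 1.0 xax [-0.003  0.005 -1.   ] j [-0.78  0.61  1.66  0.    0.87  1.25]
yaw to go -0.28
delta [36.6  0.  -1.1]
```

View pics/side2.png

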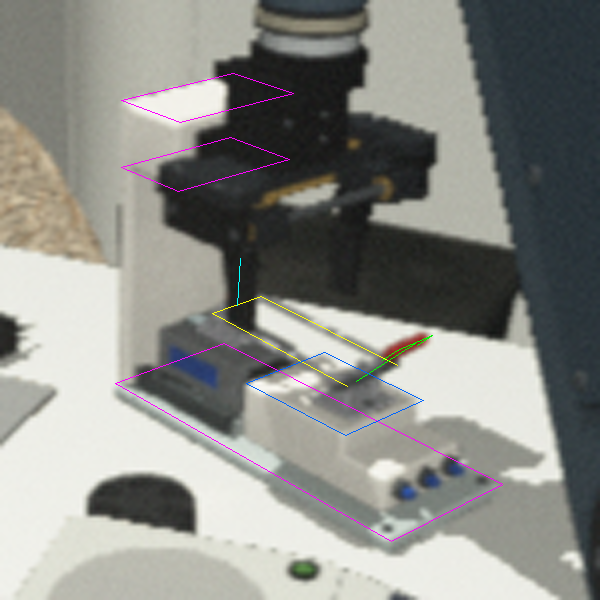

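View pics/top2.png

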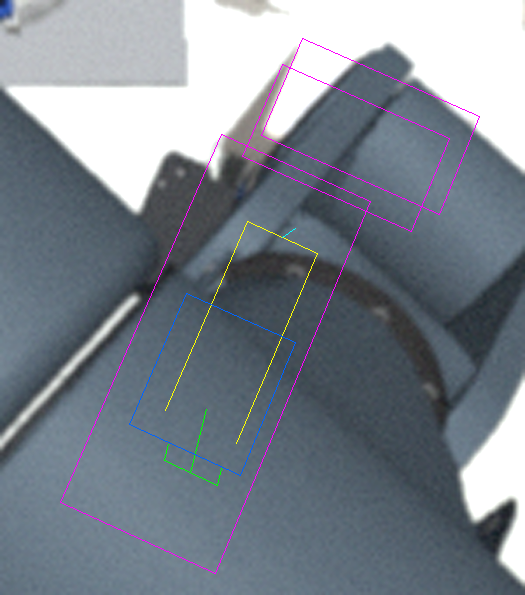

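Run:
```python
from h import *
P=[419.75,-286.23,-.4536]
for p in((64,43,107.6),(64,58,107.6),(54,58,107.6),(74,58,107.6),(102,95,142),(27,95,142),(102,95,180),(64,-58,107.6)): print(p,((proj("side",u2w(P,p))-[244.6,109.6])*4).round())
```

```text
(64, 43, 107.6) [246. 317.]
(64, 58, 107.6) [230. 323.]
(54, 58, 107.6) [240. 329.]
(74, 58, 107.6) [219. 318.]
(102, 95, 142) [151. 271.]
(27, 95, 142) [229. 309.]
(102, 95, 180) [152. 217.]
(64, -58, 107.6) [350. 279.]
```

```bash
python3 -m creep '[{"grip":0,"delta_pos":[20,0,-1],"yaw":0},{"grip":0,"delta_pos":[38,0,-1],"yaw":0},{"grip":0,"delta_pos":[38,0,-1],"yaw":0},{"grip":0.3,"delta_pos":[38,0,-1],"yaw":0},{"grip":0.3,"delta_pos":[38,0,-1],"yaw":0},{"grip":0.3,"delta_pos":[38,0,-1],"yaw":0}]' 30
python3 go.py 65 0 86
python3 - <<'E'
from station import viewer
import cv2
cv2.imwrite("pics/side3.png",cv2.resize(viewer.camera("side")[150:260,255:385],None,fx=5,fy=5,interpolation=cv2.INTER_CUBIC))
E
```

```text
time: 1.95
eef_pos: [479.1, -315.8, 88.7]
tcp_rot: [0.162, -0.688, 0.16, 0.689]
contact_force: [-0.3, 0.3, -0.6]
grip_width: 0.849
t 1.95 unit [66.3 -0.6 88.7] F [-0.3  0.3 -0.6] g 0.849 xax [-0.001  0.003 -1.   ] j [-0.78  0.67  1.68  0.    0.79  1.25]
yaw to go -0.3
delta [ 2.7 -0.6  1.3]
```

View pics/side3.png

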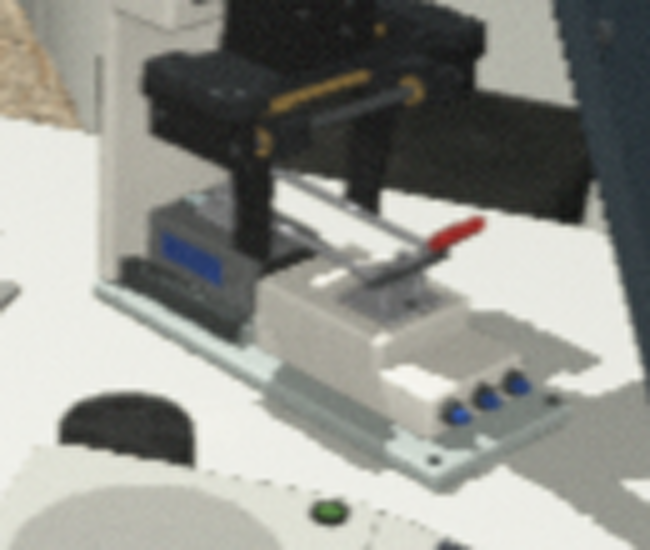

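Fingers straddle the loop legs (near finger tip at about (250,255), below the near leg). Lower 3 mm and close.

```bash
python3 -m creep '[{"grip":0.3,"delta_pos":[3,0,1],"yaw":0},{"grip":0.36,"delta_pos":[3,0,1],"yaw":0},{"grip":0.36,"delta_pos":[3,0,1],"yaw":0},{"grip":0.45,"delta_pos":[3,0,1],"yaw":0},{"grip":0.45,"delta_pos":[3,0,1],"yaw":0},{"grip":0.45,"delta_pos":[3,0,1],"yaw":0},{"grip":0.45,"delta_pos":[3,0,1],"yaw":0},{"grip":0.45,"delta_pos":[3,0,1],"yaw":0}]' 30
python3 go.py 65 0 86
```

```text
time: 2.67
eef_pos: [478.4, -314.5, 85.5]
tcp_rot: [0.162, -0.688, 0.16, 0.689]
contact_force: [1.8, 3.6, 3.0]
grip_width: 0.608
t 2.6667 unit [65.1  0.2 85.5] F [1.8 3.6 3. ] g 0.608 xax [-0.     0.004 -1.   ] j [-0.78  0.68  1.69  0.    0.78  1.25]
yaw to go -0.3
delta [-0.5  0.2  0.1]
```

```bash
python3 -m creep '[{"grip":0.6,"delta_pos":[-2,0,0],"yaw":0},{"grip":0.6,"delta_pos":[-4,0,0],"yaw":0},{"grip":0.6,"delta_pos":[-5,0,0],"yaw":0},{"grip":0.6,"delta_pos":[-5,0,-3],"yaw":0},{"grip":0.6,"delta_pos":[-5,0,-5],"yaw":0},{"grip":0.6,"delta_pos":[-5,0,-5],"yaw":0}]' 40
python3 go.py
python3 - <<'E'
from station import viewer
import cv2
cv2.imwrite("pics/side4.png",cv2.resize(viewer.camera("side")[150:260,255:385],None,fx=5,fy=5,interpolation=cv2.INTER_CUBIC))
E
```

```text
time: 3.17
eef_pos: [480.4, -315.3, 89.5]
tcp_rot: [0.163, -0.686, 0.158, 0.691]
contact_force: [-4.9, 2.8, -2.5]
grip_width: 0.602
t 3.1667 unit [67.2  0.4 89.5] F [-4.9  2.8 -2.5] g 0.602 xax [-0.007  0.008 -1.   ] j [-0.78  0.67  1.67  0.    0.81  1.25]
yaw to go -0.27
```

View pics/side4.png

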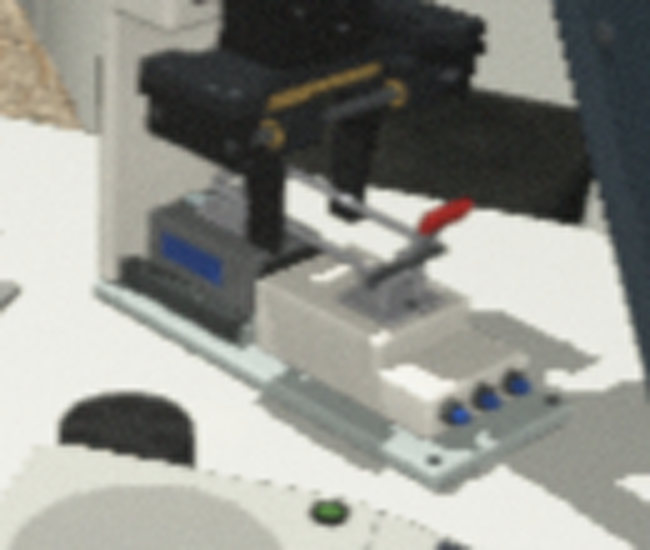

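```bash
python3 -m creep '[{"grip":0.6,"delta_pos":[-1,0,-3],"yaw":0},{"grip":0.6,"delta_pos":[-2,0,-6],"yaw":0},{"grip":0.6,"delta_pos":[-3,0,-9],"yaw":0},{"grip":0.6,"delta_pos":[-3,0,-12],"yaw":0},{"grip":0.6,"delta_pos":[-3,0,-13],"yaw":0},{"grip":0.6,"delta_pos":[-3,0,-13],"yaw":0},{"grip":0.6,"delta_pos":[-3,0,-13],"yaw":0}]' 40
python3 go.py
python3 - <<'E'
from ov import *
im=viewer.camera("side")
cv2.imwrite("pics/side5.png",cv2.resize(im[150:260,255:385],None,fx=5,fy=5,interpolation=cv2.INTER_CUBIC))
draw("side",im,[419.75,-286.23,-.4536],-.25,.25,255,150,130,110,5,"pics/side5o.png")
E
```

```text
time: 3.8
eef_pos: [491.4, -320.6, 92.2]
tcp_rot: [0.163, -0.685, 0.158, 0.692]
contact_force: [-3.5, 4.5, -0.0]
grip_width: 0.604
t 3.8 unit [79.5  0.5 92.2] F [-3.5  4.5 -0. ] g 0.604 xax [-0.008  0.009 -1.   ] j [-0.77  0.68  1.64  0.    0.83  1.26]
yaw to go -0.26
```

View pics/side5.png

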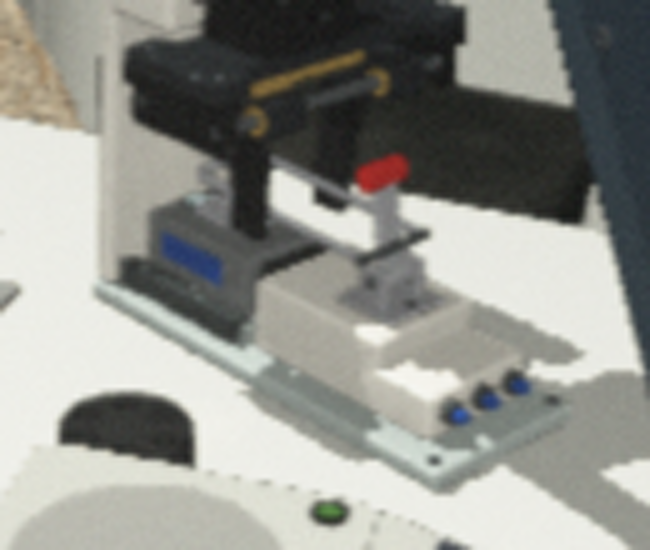

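View pics/side5o.png

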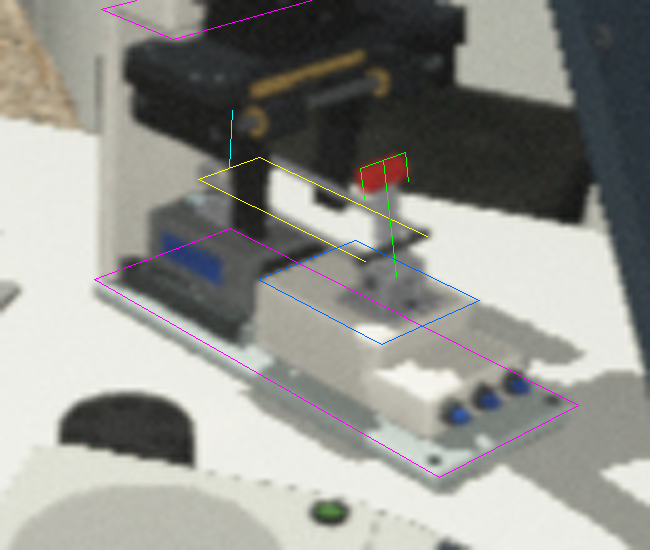

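```bash
python3 -m creep '[{"grip":0.6,"delta_pos":[-1,0,-1],"yaw":0},{"grip":0.6,"delta_pos":[-1,0,-3],"yaw":0},{"grip":0.6,"delta_pos":[-1,0,-3],"yaw":0},{"grip":0.6,"delta_pos":[2,0,-3],"yaw":0},{"grip":0.6,"delta_pos":[5,0,-3],"yaw":0},{"grip":0.6,"delta_pos":[7,0,-3],"yaw":0},{"grip":0.6,"delta_pos":[7,0,-3],"yaw":0}]' 40
python3 go.py
python3 - <<'E'
from ov import *
im=viewer.camera("side")
cv2.imwrite("pics/side6.png",cv2.resize(im[150:260,255:385],None,fx=5,fy=5,interpolation=cv2.INTER_CUBIC))
E
```

```text
time: 4.43
eef_pos: [495.2, -322.7, 85.5]
tcp_rot: [0.162, -0.686, 0.159, 0.691]
contact_force: [-0.1, 4.1, 2.5]
grip_width: 0.6
t 4.4333 unit [83.8  0.3 85.5] F [-0.1  4.1  2.5] g 0.6 xax [-0.006  0.007 -1.   ] j [-0.77  0.69  1.63  0.    0.82  1.26]
yaw to go -0.24
```

View pics/side6.png

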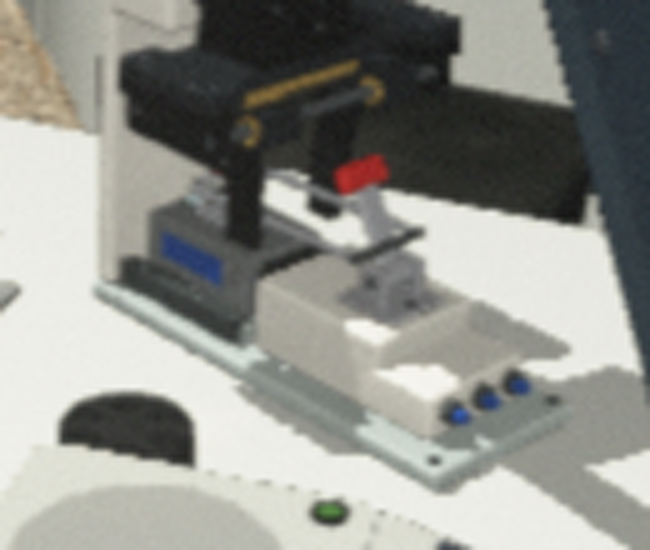

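```bash
python3 -m creep '[{"grip":0.6,"delta_pos":[2,0,0],"yaw":0},{"grip":0.6,"delta_pos":[4,0,0],"yaw":0},{"grip":0.6,"delta_pos":[4,0,0],"yaw":0}]' 40
python3 go.py
python3 - <<'E'
from ov import *
im=viewer.camera("side")
cv2.imwrite("pics/side7.png",cv2.resize(im[150:260,255:355],None,fx=6,fy=6,interpolation=cv2.INTER_CUBIC)[:600])
E
```

```text
time: 4.73
eef_pos: [495.9, -323.0, 81.7]
tcp_rot: [0.162, -0.687, 0.159, 0.69]
contact_force: [1.1, 3.3, 2.0]
grip_width: 0.599
t 4.7333 unit [84.5  0.3 81.7] F [1.1 3.3 2. ] g 0.599 xax [-0.004  0.006 -1.   ] j [-0.77  0.7   1.63  0.    0.81  1.26]
yaw to go -0.26
```

View pics/side7.png

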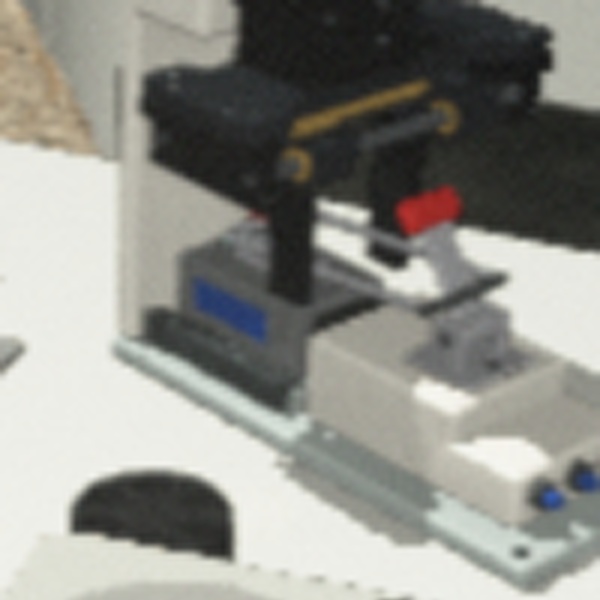

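```bash
python3 -m creep '[{"grip":0.3,"delta_pos":[0,0,0],"yaw":0},{"grip":0.1,"delta_pos":[0,0,0],"yaw":0},{"grip":0.0,"delta_pos":[0,0,0],"yaw":0},{"grip":0.0,"delta_pos":[0,0,0],"yaw":0},{"grip":0.0,"delta_pos":[-20,0,0],"yaw":0},{"grip":0.0,"delta_pos":[-55,0,0],"yaw":0},{"grip":0.0,"delta_pos":[-90,0,0],"yaw":0},{"grip":0.0,"delta_pos":[-100,0,0],"yaw":0}]' 40
python3 go.py
python3 - <<'E'
from ov import *
im=viewer.camera("side")
cv2.imwrite("pics/side8.png",cv2.resize(im[150:250,265:365],None,fx=6,fy=6,interpolation=cv2.INTER_CUBIC)[:600])
draw("side",im,[419.75,-286.23,-.4536],-.45,.33,265,150,100,100,6,"pics/side8o.png")
E
```

```text
time: 5.45
eef_pos: [498.7, -326.3, 186.8]
tcp_rot: [-0.16, 0.69, -0.161, -0.687]
contact_force: [0.3, 0.2, 1.6]
grip_width: 0.99
t 5.45 unit [ 88.5  -1.4 186.8] F [0.3 0.2 1.6] g 0.99 xax [ 0.003 -0.001 -1.   ] j [-0.77  0.55  1.56  0.    1.03  1.26]
yaw to go -0.27
```

View pics/side8.png

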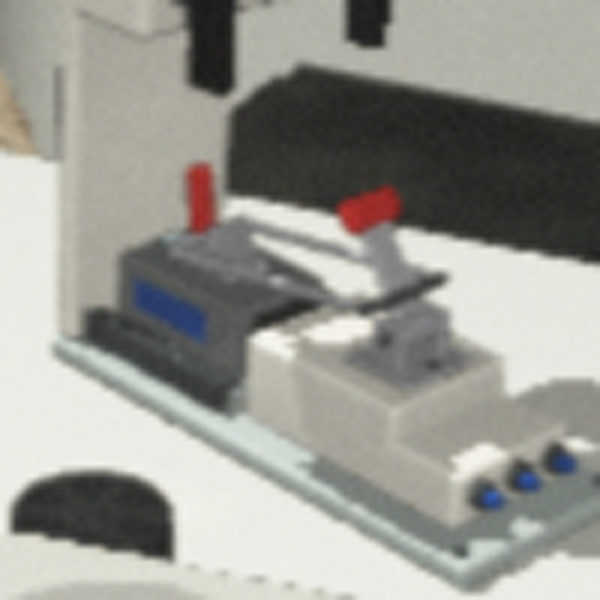

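View pics/side8o.png

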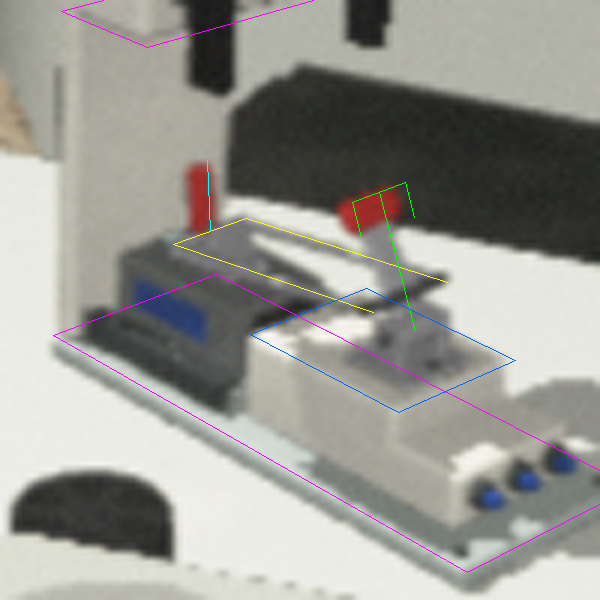

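```bash
python3 -m creep '[{"grip":1,"delta_pos":[0,-1,20],"yaw":0},{"grip":1,"delta_pos":[0,-1,36],"yaw":0},{"grip":1,"delta_pos":[0,-1,36],"yaw":0},{"grip":1,"delta_pos":[0,-1,36],"yaw":0},{"grip":1,"delta_pos":[0,-1,36],"yaw":0},{"grip":1,"delta_pos":[0,-1,36],"yaw":0},{"grip":1,"delta_pos":[0,-1,36],"yaw":0},{"grip":1,"delta_pos":[0,-1,36],"yaw":0}]' 40
python3 go.py 53 0 133
```

```text
time: 6.17
eef_pos: [467.5, -309.9, 186.6]
tcp_rot: [-0.16, 0.69, -0.161, -0.687]
contact_force: [0.8, -0.4, -0.1]
grip_width: 0.48
t 6.1667 unit [ 53.3  -0.4 186.6] F [ 0.8 -0.4 -0.1] g 0.48 xax [ 0.004 -0.002 -1.   ] j [-0.79  0.51  1.65  0.    0.98  1.24]
yaw to go -0.26
delta [53.6 -0.4  0.6]
```

```bash
python3 -m creep '[{"grip":1,"delta_pos":[0,0,0],"yaw":0},{"grip":1,"delta_pos":[0,0,0],"yaw":0},{"grip":1,"delta_pos":[0,0,0],"yaw":0},{"grip":1,"delta_pos":[0,0,0],"yaw":0},{"grip":1,"delta_pos":[0,0,0],"yaw":0},{"grip":1,"delta_pos":[0,0,0],"yaw":0},{"grip":1,"delta_pos":[0,0,0],"yaw":0},{"grip":1,"delta_pos":[0,0,0],"yaw":0}]' 40
python3 -m creep '[{"grip":1,"delta_pos":[25,0,0],"yaw":0},{"grip":1,"delta_pos":[48,0,0],"yaw":0},{"grip":1,"delta_pos":[53,0,0],"yaw":0},{"grip":1,"delta_pos":[53,0,0],"yaw":0}]' 40
python3 go.py
python3 - <<'E'
from ov import *
im=viewer.camera("side")
cv2.imwrite("pics/side9.png",cv2.resize(im[150:250,265:365],None,fx=6,fy=6,interpolation=cv2.INTER_CUBIC)[:600])
E
```

```text
time: 6.83
eef_pos: [467.5, -309.9, 186.6]
tcp_rot: [-0.16, 0.69, -0.161, -0.687]
contact_force: [-0.7, -0.0, 0.3]
grip_width: 0.011
time: 7.17
eef_pos: [466.7, -309.1, 132.1]
tcp_rot: [-0.161, 0.689, -0.16, -0.688]
contact_force: [0.0, -0.4, 0.7]
grip_width: 0.009
t 7.1667 unit [ 52.2   0.  132.1] F [ 0.  -0.4  0.7] g 0.009 xax [ 0.001  0.001 -1.   ] j [-0.79  0.59  1.69  0.    0.86  1.24]
yaw to go -0.27
```

View pics/side9.png

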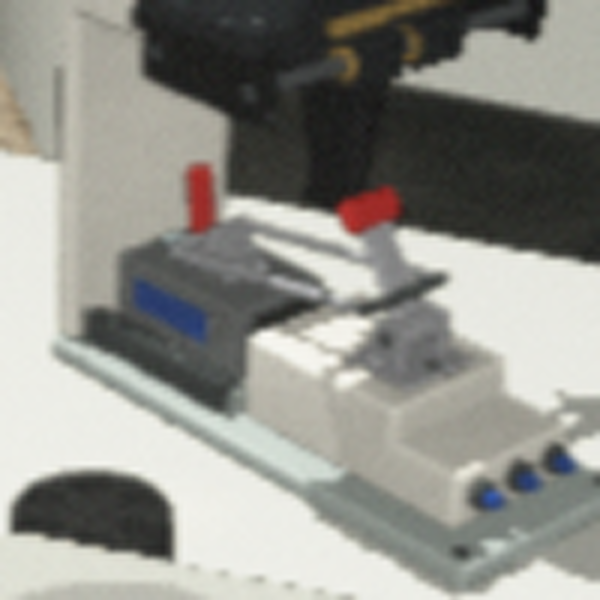

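```bash
python3 -m creep '[{"grip":1,"delta_pos":[0,0,10],"yaw":0},{"grip":1,"delta_pos":[0,0,20],"yaw":0},{"grip":1,"delta_pos":[0,0,30],"yaw":0},{"grip":1,"delta_pos":[0,0,40],"yaw":0},{"grip":1,"delta_pos":[0,0,50],"yaw":0},{"grip":1,"delta_pos":[0,0,54],"yaw":0},{"grip":1,"delta_pos":[0,0,54],"yaw":0}]' 40
python3 go.py
python3 - <<'E'
from ov import *
im=viewer.camera("side")
cv2.imwrite("pics/side10.png",cv2.resize(im[150:250,265:365],None,fx=6,fy=6,interpolation=cv2.INTER_CUBIC)[:600])
E
```

```text
time: 7.8
eef_pos: [417.8, -285.2, 133.1]
tcp_rot: [-0.161, 0.689, -0.161, -0.688]
contact_force: [1.2, -0.1, 0.1]
grip_width: 0.008
t 7.8 unit [-2.200e+00  1.000e-01  1.331e+02] F [ 1.2 -0.1  0.1] g 0.008 xax [ 0.002 -0.    -1.   ] j [-0.82  0.53  1.83  0.    0.78  1.21]
yaw to go -0.3
```

View pics/side10.png

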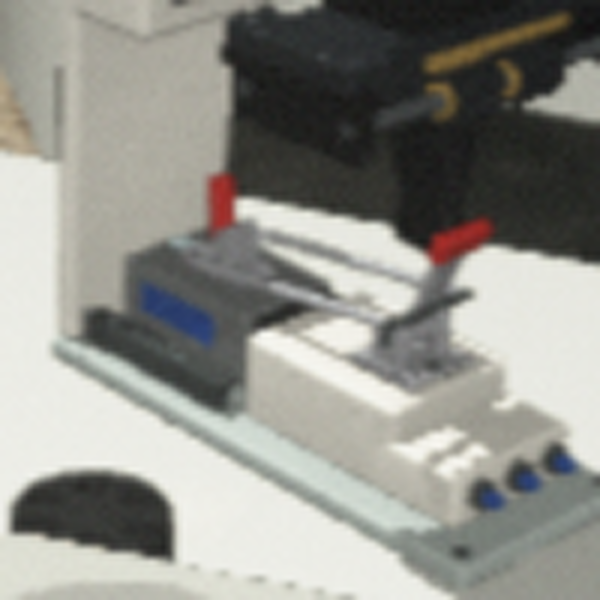

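```bash
python3 -m creep '[{"grip":1,"delta_pos":[0,0,7],"yaw":0},{"grip":1,"delta_pos":[1,0,13],"yaw":0},{"grip":1,"delta_pos":[5,0,19],"yaw":0},{"grip":1,"delta_pos":[9,0,25],"yaw":0},{"grip":1,"delta_pos":[13,0,29],"yaw":0},{"grip":1,"delta_pos":[16,0,31],"yaw":0},{"grip":1,"delta_pos":[16,0,31],"yaw":0}]' 40
python3 go.py
python3 - <<'E'
from ov import *
im=viewer.camera("side")
cv2.imwrite("pics/side11.png",cv2.resize(im[150:250,265:365],None,fx=6,fy=6,interpolation=cv2.INTER_CUBIC)[:600])
E
```

```text
time: 8.43
eef_pos: [392.7, -273.8, 117.7]
tcp_rot: [-0.16, 0.691, -0.162, -0.686]
contact_force: [5.0, -2.4, 2.7]
grip_width: 0.004
t 8.4333 unit [-29.7  -0.7 117.7] F [ 5.  -2.4  2.7] g 0.004 xax [ 0.007 -0.005 -1.   ] j [-0.84  0.54  1.91  0.    0.69  1.18]
yaw to go -0.33
```

View pics/side11.png

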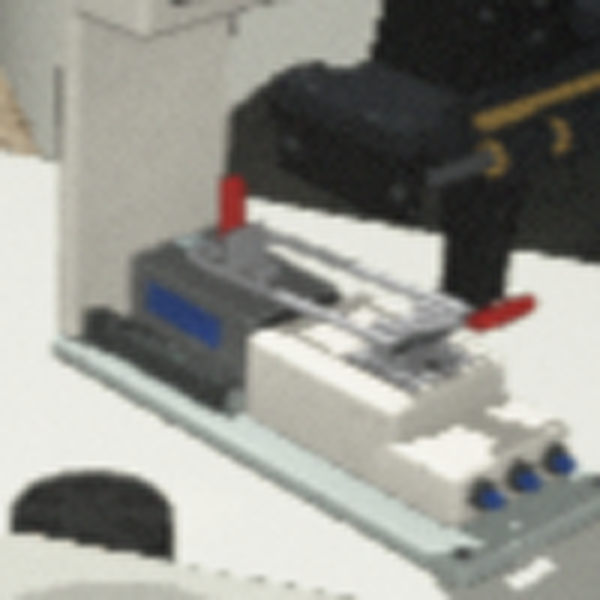

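```bash
python3 -m creep '[{"grip":1,"delta_pos":[4,0,4],"yaw":0},{"grip":1,"delta_pos":[9,0,7],"yaw":0},{"grip":1,"delta_pos":[14,0,10],"yaw":0},{"grip":1,"delta_pos":[19,0,12],"yaw":0},{"grip":1,"delta_pos":[24,0,13],"yaw":0},{"grip":1,"delta_pos":[27,0,13],"yaw":0},{"grip":1,"delta_pos":[27,0,13],"yaw":0}]' 40
python3 go.py
python3 - <<'E'
from ov import *
im=viewer.camera("side")
cv2.imwrite("pics/side12.png",cv2.resize(im[150:250,265:365],None,fx=6,fy=6,interpolation=cv2.INTER_CUBIC)[:600])
E
```

```text
time: 9.07
eef_pos: [379.8, -266.9, 92.7]
tcp_rot: [-0.16, 0.69, -0.161, -0.687]
contact_force: [-3.3, 2.5, 31.9]
grip_width: 0.006
t 9.0667 unit [-44.3  -0.1  92.7] F [-3.3  2.5 31.9] g 0.006 xax [ 0.004 -0.002 -1.   ] j [-0.86  0.57  1.96  0.    0.6   1.17]
yaw to go -0.28
```

View pics/side12.png

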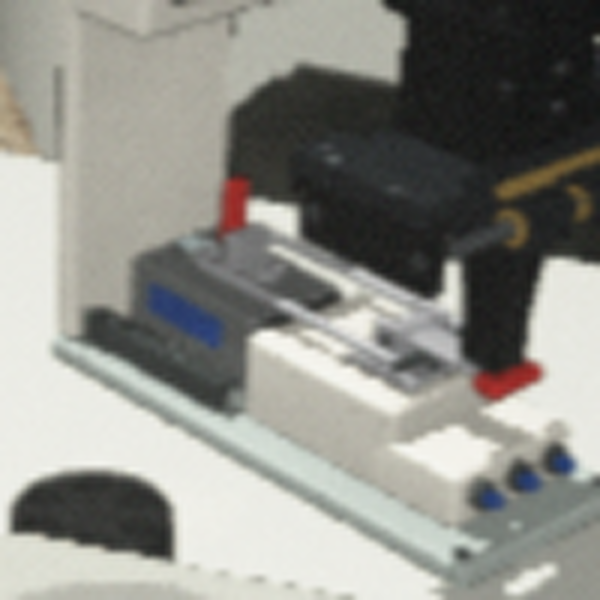

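```bash
python3 -m creep '[{"grip":1,"delta_pos":[-5,0,0],"yaw":0},{"grip":1,"delta_pos":[-30,0,0],"yaw":0},{"grip":1,"delta_pos":[-70,0,0],"yaw":0},{"grip":1,"delta_pos":[-110,0,0],"yaw":0},{"grip":1,"delta_pos":[-130,0,0],"yaw":0},{"grip":1,"delta_pos":[-130,0,0],"yaw":0},{"grip":1,"delta_pos":[-130,0,0],"yaw":0}]' 40
python3 go.py
python3 - <<'E'
from ov import *
im=viewer.camera("side")
cv2.imwrite("pics/side13.png",cv2.resize(im[150:250,265:365],None,fx=6,fy=6,interpolation=cv2.INTER_CUBIC)[:600])
draw("side",im,[419.75,-286.23,-.4536],1.571,-1.571,265,150,100,100,6,"pics/side13o.png")
E
```

```text
time: 9.7
eef_pos: [378.4, -265.9, 222.8]
tcp_rot: [-0.16, 0.69, -0.161, -0.687]
contact_force: [0.2, -0.5, -0.0]
grip_width: 0.006
t 9.7 unit [-4.610e+01  1.000e-01  2.228e+02] F [ 0.2 -0.5 -0. ] g 0.006 xax [ 0.004 -0.002 -1.   ] j [-0.86  0.33  1.85  0.    0.95  1.17]
yaw to go -0.27
```

View pics/side13.png

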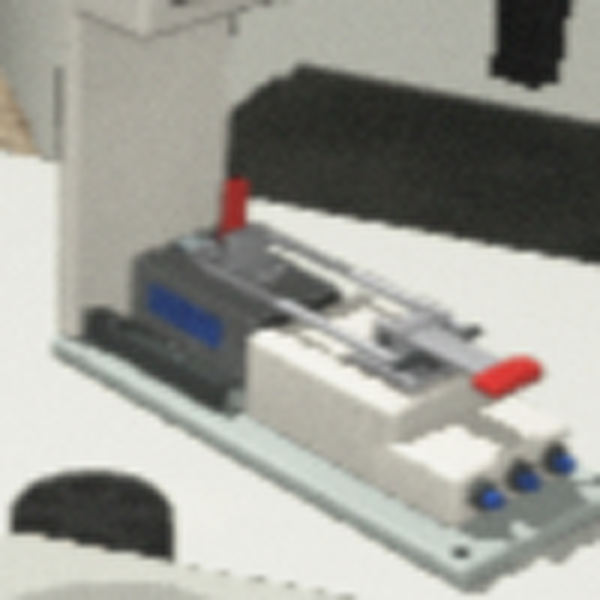

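View pics/side13o.png

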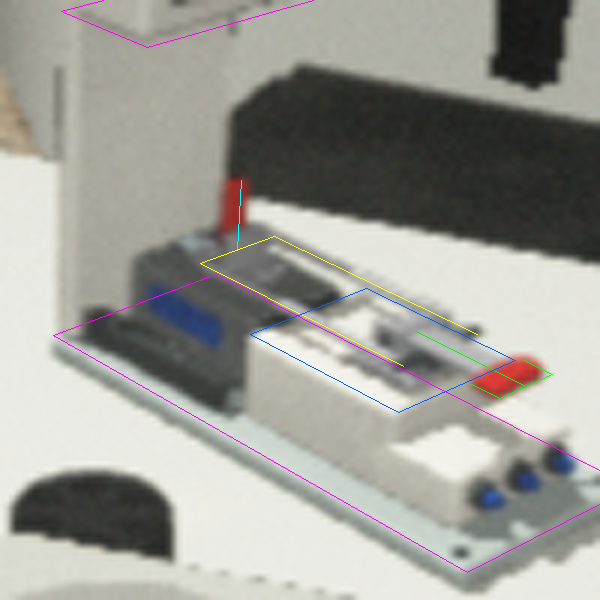

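The lever lies flat on its own with the robot clear: its red end is at about (510,377), matching the flat model. The tab stands at the keeper at (235,205), and the module has been drawn forward. Handing in.

```bash
python3 -c "
from station import job
print(job.hand_in())"
```

```text
the job is handed in; nothing more can be done
None
```

The latch is shut: the wire loop is hooked behind the keeper and the lever lies flat on its own. I handed the job in at about 10 s on the robot's clock; it gave no verdict.

- **Hooking the loop:** I did not use the red tab. The moves allow no tilt, and a vertical tool over the tab would have hit the detector head. Instead I gripped both side legs of the loop from above, about 65 mm beyond the pivot. I lifted it, pulled it away from the robot so the lever leaned to about -0.5, lowered it behind the keeper and let go.
- **Closing the lever:** I pushed the lever over with closed fingers and pressed it down. It met its stop at about 32 N, well under the 120 N wrist limit.

**Last checks (side camera, robot clear):**
- The lever's red end matches the flat position in the overlay and stayed there after the fingers lifted off.
- The tab stands at the keeper, and the module has been drawn towards the latch and looks level.
- The wrist force was back to about 0.

**Not checked:** I had no direct reading of the seal squeeze, the exact bar position or the force on the module. I also did not re-measure the holder, vial and adapter; my moves kept away from them. The side camera overlay was off by 1 to 2 pixels (about 3 mm) throughout.

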